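# Tare the storage pot on the kitchen scale

### The job

Get the cream storage pot ready to be weighed into: lift its wooden lid off, leaving the pot standing where it is on the scale's platform, and set the lid down knob up, flat in the middle of the small yellow plate, without dropping it. Then, with the lid off, turn the scale's black tare knob until the green zero mark of the dial stands under the tip of the red pointer. Leave the fruit and the jars where they are.

Things in the scene. Friction and masses are not known exactly. Their poses are not given: they have to be found in the camera images.
- scale: Low blue-green spring scale, fixed, 266 mm long (x) by 140 mm wide. Origin: underside; x runs from the dial, near the robot, to the platform. Dial: axis at x = -78 mm, face at z = 54 mm, 105 mm across. Round steel platform: 120 mm across, at x = +66 mm, top at z = 50 mm when empty; it sinks 6 mm per kg and swings the pointer clockwise from above by 2.6 rad per kg.
- platform_centre (a point): Centre of the top of the empty, unsunk platform.
- knob_grip (a point): Point on the tare knob's vertical axis, 18 mm above the dial face, at the height to grip. The knob is a round, ribbed, black one, 37 mm across; its sides run from 5 to 28 mm above the dial face (a 41 mm skirt below). Only the dial's flat face surrounds it, free for 55 mm.
- tare_knob (a joint): Angle of the tare knob, rad, grows clockwise seen from above; limits -1.0 and 2.6. The knob carries the white dial card with its zero mark round under the pointer, angle for angle, and stays where it is left; at 0 the zero mark points to the platform.
- pointer_tip (a point): Tip of the red pointer, 44 mm from the dial's axis, just above the dial face. Its angle depends on the load on the platform alone; it points to the platform when that is empty.
- zero_mark (a point): The green zero mark, a bar on the dial card, 44 mm from the dial's axis, at the pointer's height; it turns with the knob.
- pot: Loose squat cream pot, 84 mm across and 64 mm high, wall 5 mm, standing on the platform; origin at the centre of its underside. Its mass is not known exactly (about 0.25 to 0.45 kg).
- lid: Loose wooden lid, 88 mm across. Origin: centre of the underside of its 10 mm thick disc, which lies on the pot's rim; z up. A cork plug, 70 mm across, hangs 10 mm below the origin in the pot's mouth (74 mm wide). About 0.12 kg.
- lid_knob (a point): Grip point in the lid's round knob, 30 mm above the lid's origin. The knob is 28 mm across; it stands on the disc (top 10 mm above the origin) and ends 40 mm above the origin.
- plate: Small yellow plate, 150 mm across, rim 16 mm high, loose; origin: centre of its underside. Its flat middle, about 80 mm across, lies 8 mm above the worktop.
- lemon_a: Lemon, 78x55x56 mm, a bystander; origin: under its middle.
- apple: Red apple, 76 mm, a bystander; origin: under its middle.
- jam_jar: Jam jar, 65 mm across, 94 mm high, a bystander; origin: under its middle.
- honey_jar: Honey jar with a red cap, 60 mm across, 86 mm high, a bystander; origin: under its middle.

How it is judged:
On the way, in this order (a step that is already met when the one before it is completed fails the run):
1. the lid lies knob up in the middle of the plate, let go, and the pot stands open on the platform (horizontal distance between lid and plate below 0.025 m and z of lid in the frame of plate below 0.026 m and angle between lid's own z axis and vertical below 0.12 rad and contact force between the fingers and lid below 0.05 N and linear speed of lid below 0.03 m/s and horizontal distance between pot and platform_centre below 0.03 m and angle between pot's own z axis and vertical below 0.1 rad), for 0.2 s.
2. the dial's zero mark has been turned to the pointer (within 4 mm of its tip) (horizontal distance between pointer_tip and zero_mark below 0.004 m), for 0.3 s.
At the end, for the whole second after the job is handed in: The tip of the red pointer is within 4 mm of the green zero mark (about half a division); the lid lies at rest, knob up (tilt under 0.12 rad), its centre within 25 mm of the plate's; the pot stands at rest upright (tilt under 0.1 rad) on the platform, its centre within 30 mm of the platform's (horizontal distance between pointer_tip and zero_mark below 0.004 m and horizontal distance between lid and plate below 0.025 m and z of lid in the frame of plate below 0.026 m and angle between lid's own z axis and vertical below 0.12 rad and linear speed of each of lid, pot below 0.02 m/s and horizontal distance between pot and platform_centre below 0.03 m and angle between pot's own z axis and vertical below 0.1 rad); the robot touches nothing.
It fails at once if the lid is dropped (it falls free faster than 0.7 m/s, from about 25 mm) (linear speed of lid above 0.7 m/s and contact force between the fingers and lid below 0.05 N).
It fails at once if the pot is tipped by more than 0.35 rad or taken off the platform (angle between pot's own z axis and vertical above 0.35 rad or horizontal distance between pot and platform_centre above 0.05 m).
It fails at once if a piece of fruit or a jar is moved by more than 30 mm (distance of any of lemon_a, apple, jam_jar, honey_jar from where it was at the start of the episode above 0.03 m).
It also fails if it takes over 58 s, if anything falls off the work surface, if the arm or the gripper's body presses on something with over 40 N, if the wrist force passes 120 N, or if a joint passes its speed limit or range.

### The arm

A 6-joint arm with a two-finger parallel gripper is mounted at the origin on the work surface; the furniture and walls round the work are solid. World frame = base frame: x ahead of the robot, y to its left, z up, the work surface at z = 0. Lengths are in m, angles in rad, forces in N, time in s.
With the tool pointing down it reaches from about 0.3 to 0.875 m from the base axis. Payload 6.4 kg.
Tool frame: the origin (TCP) lies midway between the tips of the shut fingers; the grasp point (between the pads) lies 19 mm behind it; z points along the fingers, y is the line along which they close (so a half turn about z gives the same grasp; the last joint's range is limited). The gripper opens to 85 mm and grips with 20 to 120 N. Pads are 22 mm wide; open, the fingers measure 114 mm over their backs; the gripper's body (76 mm by 85 mm) begins 54 mm behind the grasp point. The pads swing forward as they close: fully open they stand 13 mm farther back than shut.
Start: joints at [0.908, 0.181, 1.607, -0, 1.354, -0.206], TCP at [0.254, 0.516, 0.231] pointing down, gripper open.
Joint ranges: [-2.99, 2.99], [-0.89, 2.07], [0.3, 2.58], [-1.14, 4.28], [0, 2.63], [-3.12, 3.12]. Speed limits (rad/s): [2.57, 2.57, 3.01, 3.14, 3.14, 3.14].

### API

Orientations are given as a unit quaternion [w, x, y, z].
In Python, from bench import ctrl, vision, workorder gives the robot as it stands. The module is installed in compiled form; this text tells all that it offers.
- The arm moves only by the tool servo_tool, never from a script. Its argument "steps" is a list of rows, each an object of numbers: "dx", "dy", "dz": the shift along the world's x, y, z as a fraction of full scale; "wx", "wy", "wz": the turn, a rotation vector about the world's x, y, z as a fraction of full scale. A call has exactly 5 rows; each row is the pose to reach, as a shift and turn from the pose commanded when the call began, turning the shorter way round; what a row does not reach only later rows make up. Full scale, the value 1, is 100 mm for a shift and pi rad for a turn. A row lasts 1/12 s, in which the tool goes at most 41.7 mm and 7.16 degrees, less where a joint would pass 70% of its speed; a pose out of reach is approached as far as the arm can. A call with a number of a shift or a turn outside -1 to 1 is refused whole. A call with a gripper value outside its range is refused whole. "jaw" is the opening, from 0 (shut) to 1 (fully open), set as the call begins (left out, the last holds). The fingers move at their own pace and stop on an object; the grip force is fixed at half the most. Time passes only in rows, so rows that repeat a pose let the fingers close, or fill a call up. It gives the time, the measured TCP pose, the force, the opening and the grip force at its end, in the units of the state.
- ctrl.get_obs(): the state, without advancing time (a new reading comes with each control period).
- vision.camera(name): name is "side" or "top" or "wrist"; returns a dict with "frame" (384x512x3 uint8, red, green, blue), "vfov" (degrees; the focal length in pixels is half the picture's height over the tangent of half this angle, whatever the lens; pixels are square), "cx", "cy" (the principal point, pixels), "camera_from_world" (4x4, takes a point from world to camera coordinates). Camera axes: x right, y up, looking along -z (the intrinsics and any distortion apply to the point x, -y, -z); pixel columns grow to the right and rows downward; lengths in m; the calibration is good to about 2 mm. A picture is of the moment at which its call begins. There is no depth.
- workorder.hand_in(): hands the job in; it is judged then, once.
The state is a dict: "time_s": time; "q": joint angles; "dq": joint speeds; "joint_efforts": joint torques, N m; "eef_pos": TCP position; "eef_rot": TCP orientation; "wrist_force": force on the tool from outside, world axes, zero at the start; "torque": the same for the moment, N m; "opening": opening from 0.0 (shut) to 1.0 (fully open); "grasp_force": force on a finger pad.
Only numpy, scipy, OpenCV 4.12 (cv2) and the standard library are available. Lean on these libraries where they do the work, as an engineer would, in place of code of your own. Each camera call takes 0.05 s, during which the arm holds its last target. There are 200 camera calls.

## Working session

There is one attempt and no reset: what is moved stays moved. The work goes in short steps, Python scripts to look and compute and a tool call to move; the robot and the scene stay as the last step left them, time stands still between calls to the robot, and variables do not carry over. Pictures are saved under pics/ and viewed, at most 10 in all, crops included, and the job is handed in when it is done.

Besides the shell and the picture viewer there is one more tool, called after ">>>" by a JSON object that holds its "api" and its "payload". servo_tool: Moves the arm, as the interface text tells. Its arguments: {"type":"object","properties":{"steps":{"type":"array","items":{"type":"object","properties":{"dx":{"type":"number"},"dy":{"type":"number"},"dz":{"type":"number"},"wx":{"type":"number"},"wy":{"type":"number"},"wz":{"type":"number"}}}},"jaw":{"type":"number"}},"required":["steps"]}

```bash
mkdir -p pics; cat > h.py <<'E'
import numpy as np, cv2
from bench import ctrl, vision, workorder
def cam(n,save=None):
    c=vision.camera(n)
    if save: cv2.imwrite('pics/'+save,cv2.cvtColor(c['frame'],cv2.COLOR_RGB2BGR))
    return c
def f(c): return c['frame'].shape[0]/2/np.tan(np.radians(c['vfov'])/2)
def proj(c,p):
    q=c['camera_from_world']@np.r_[p,1]; F=f(c)
    return np.array([c['cx']+F*q[0]/-q[2], c['cy']-F*q[1]/-q[2]])
def ray(c,u,v):
    F=f(c); d=np.array([(u-c['cx'])/F,-(v-c['cy'])/F,-1]); M=c['camera_from_world']
    return -M[:3,:3].T@M[:3,3], M[:3,:3].T@d
def plane(c,u,v,z):
    o,d=ray(c,u,v); return o+d*(z-o[2])/d[2]
E
python3 - <<'E'
from h import *
ims=[]
for n in('top','side'):
    c=cam(n,n+'0.png'); ims.append(c['frame']); print(n,[k for k in c],c['vfov'],c['cx'],c['cy'],ray(c,c['cx'],c['cy']))
s=ctrl.get_obs(); print(s['time_s'],s['eef_pos'],s['eef_rot'],s['opening'])
E
```

```text
top ['frame', 'vfov', 'cx', 'cy', 'camera_from_world'] 52.05121753962847 256.9544934600037 197.17698891764692 (array([ 0.44132973, -0.09882913,  0.96840347]), array([ 0.12329664, -0.027758  , -0.99198157]))
side ['frame', 'vfov', 'cx', 'cy', 'camera_from_world'] 52.329033674011555 257.849809216106 187.44767223669706 (array([ 0.5742414 , -0.78824878,  0.71795907]), array([-0.02026301,  0.74833215, -0.66301463]))
0.1 [0.25329518 0.51565393 0.23047929] [-3.45062231e-04  2.26412662e-01  9.74031142e-01 -7.22711157e-04] 1.0009957529676525
```

View pics/top0.png

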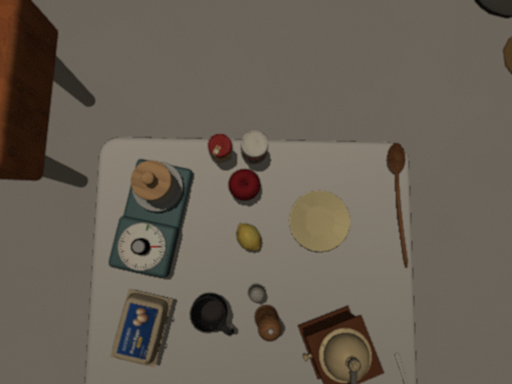

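View pics/side0.png

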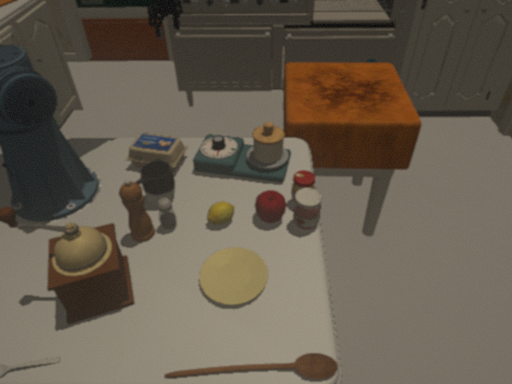

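The top view shows the scale at left: lid knob about (148,178), dial about (141,246), with the red pointer to the right and the green mark toward the platform. The plate is at about (320,221). In the side view the lid knob is at (268,129), the dial at (219,148) and the plate at (234,276).

```bash
python3 - <<'E'
from h import *
def tri(a,b):
    (o1,d1),(o2,d2)=a,b; A=np.c_[d1,-d2]; t=np.linalg.lstsq(A,o2-o1,rcond=None)[0]
    p,q=o1+d1*t[0],o2+d2*t[1]; return (p+q)/2,np.linalg.norm(p-q)
C={n:cam(n) for n in('top','side')}
def big(c,lo,hi,box):
    h=cv2.cvtColor(c['frame'],cv2.COLOR_RGB2HSV); m=cv2.inRange(h,np.array(lo),np.array(hi)); x0,y0,x1,y1=box
    k=np.zeros_like(m);k[y0:y1,x0:x1]=m[y0:y1,x0:x1]
    return max(cv2.findContours(k,cv2.RETR_EXTERNAL,cv2.CHAIN_APPROX_NONE)[0],key=cv2.contourArea)
for n,box in(('top',(280,180,360,260)),('side',(190,240,280,310))):
    c=C[n]; k=big(c,(20,60,90),(35,255,255),box)
    P=np.array([plane(c,u,v,.014)[:2] for u,v in k[:,0]],np.float32); print('plate',n,len(k),cv2.minEnclosingCircle(P), cv2.fitEllipse(P))
for n,box in(('top',(105,215,175,275)),('side',(190,130,245,165))):
    c=C[n]; k=cv2.convexHull(big(c,(0,0,120),(179,70,255),box))
    P=np.array([plane(c,u,v,.054)[:2] for u,v in k[:,0]],np.float32); print('dial',n,cv2.fitEllipse(P))
    x0,y0,x1,y1=box
    cv2.imwrite(f'pics/z{n}.png',cv2.cvtColor(cv2.resize(c['frame'][(y0-75 if n=='top' else y0-20):y1+20, x0-10:(x1+40 if n=='top' else x1+60)],None,fx=5,fy=5,interpolation=cv2.INTER_CUBIC),cv2.COLOR_RGB2BGR))
a=cv2.imread('pics/ztop.png');b=cv2.imread('pics/zside.png'); 
H=max(a.shape[0],b.shape[0]);a,b=[cv2.copyMakeBorder(i,0,H-i.shape[0],0,0,0) for i in(a,b)]
z=np.hstack([a,b]);s=min(1,800/z.shape[1],600/z.shape[0]);print('scale',s*5,a.shape[1]*s);cv2.imwrite('pics/z.png',cv2.resize(z,None,fx=s,fy=s))
print('base-guess knob', tri(ray(C['top'],148,178),ray(C['side'],267.5,127)))
E
```

```text
plate top 173 ((0.5055341124534607, -0.2785525321960449), 0.075406514108181) ((0.5053334832191467, -0.2784837484359741), (0.1475093513727188, 0.14868555963039398), 177.93301391601562)
plate side 182 ((0.5028173327445984, -0.277037113904953), 0.0768546611070633) ((0.5033248066902161, -0.2769717276096344), (0.14903207123279572, 0.1509696990251541), 175.8357696533203)
dial top ((0.4382244050502777, 0.13905388116836548), (0.1042788177728653, 0.10529881715774536), 53.497718811035156)
dial side ((0.40454337000846863, 0.1644590198993683), (0.18057690560817719, 0.24452385306358337), 132.72865295410156)
scale 3.265306122448979 391.83673469387753
base-guess knob (array([0.58001884, 0.10891748, 0.14125643]), np.float64(0.0026244051986343392))
```

View pics/z.png

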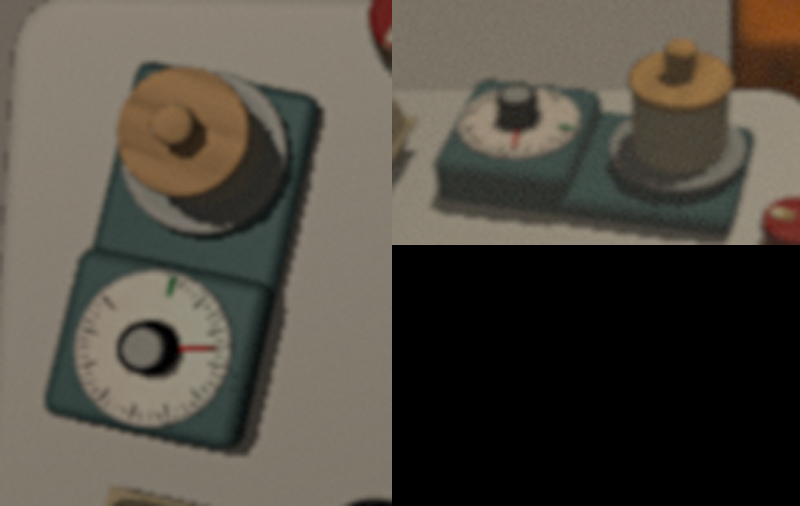

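Both zooms fit the given geometry. In the top crop the dial centre is about (152,348), the green mark at (172,286), the pointer tip at (216,348) and the lid knob top at (173,120). In the side crop the knob top is at (681,47). Next I refine the lid's position.

```bash
python3 - <<'E'
from h import *
c=cam('top'); s=cam('side')
print('knob top', plane(c,148,176.75,.151), plane(s,268.5,124.4,.151))
for n,cc,b in(('top',c,(120,150,182,205)),('side',s,(245,118,292,146))):
    h=cv2.cvtColor(cc['frame'],cv2.COLOR_RGB2HSV); m=cv2.inRange(h,np.array((5,90,60)),np.array((25,255,255)))
    x0,y0,x1,y1=b; k=np.zeros_like(m);k[y0:y1,x0:x1]=m[y0:y1,x0:x1]
    if n=='side': k[:128]=0
    t=max(cv2.findContours(k,0,1)[0],key=cv2.contourArea)
    P=np.array([plane(cc,u,v,.121)[:2] for u,v in t[:,0]],np.float32); print(n,cv2.minEnclosingCircle(P),cv2.fitEllipse(P))
z=plane(c,95+172/3.265,140+286/3.265,.055);t=plane(c,95+216/3.265,140+348/3.265,.055);d=np.array([.4382,.1391])
print([ (np.arctan2(*(q[:2]-d)[::-1]),np.linalg.norm(q[:2]-d)) for q in(z,t)])
E
```

```text
knob top [0.58233913 0.10681249 0.151     ] [0.58137011 0.10590158 0.151     ]
top ((0.5811518430709839, 0.10805834084749222), 0.044010620564222336) ((0.5808203816413879, 0.10808783769607544), (0.0841158851981163, 0.08588089048862457), 151.9308624267578)
side ((0.5946256518363953, 0.10487081855535507), 0.05778484418988228) ((0.5867910385131836, 0.10134066641330719), (0.07842984050512314, 0.11215703189373016), 104.12825775146484)
[(np.float64(-0.29660199473256244), np.float64(0.04405450611488796)), (np.float64(-1.5887986055797192), np.float64(0.04550231236178163))]
```

>>> {"api": "servo_tool", "payload": {"steps": [{"dx":0.2,"dy":-0.2,"dz":0.2},{"dx":0.4,"dy":-0.4,"dz":0.3},{"dx":0.6,"dy":-0.6,"dz":0.3},{"dx":0.8,"dy":-0.8,"dz":0.3},{"dx":0.8,"dy":-1,"dz":0.3}], "jaw": 1}}

```text
$.steps[0]: bad value
```

>>> {"api": "servo_tool", "payload": {"steps": [{"dx":0.2,"dy":-0.25},{"dx":0.4,"dy":-0.5},{"dx":0.6,"dy":-0.75},{"dx":0.8,"dy":-1},{"dx":0.8,"dy":-1}]}}

```text
$.steps[0]: bad value
```

>>> {"api": "servo_tool", "payload": {"steps": [{"dx":0.2,"dy":-0.25},{"dx":0.4,"dy":-0.5},{"dx":0.6,"dy":-0.75},{"dx":0.8,"dy":-1},{"dx":0.8,"dy":-1}]}}

```text
$.steps[0]: bad value
```

>>> {"api": "servo_tool", "payload": {"steps": [{"dx":0.2,"dy":-0.2,"dz":0.2,"wx":0,"wy":0,"wz":0},{"dx":0.4,"dy":-0.4,"dz":0.3,"wx":0,"wy":0,"wz":0},{"dx":0.6,"dy":-0.6,"dz":0.3,"wx":0,"wy":0,"wz":0},{"dx":0.8,"dy":-0.8,"dz":0.3,"wx":0,"wy":0,"wz":0},{"dx":0.8,"dy":-1,"dz":0.3,"wx":0,"wy":0,"wz":0}], "jaw": 1}}

```text
time_s: 0.72
eef_pos: [0.3367, 0.4149, 0.2616]
eef_rot: [0.001, 0.227, 0.974, 0.0]
wrist_force: [0.2, -0.6, 0.3]
opening: 1.001
grasp_force: 0.0
```

>>> {"api": "servo_tool", "payload": {"steps": [{"dx":0.2,"dy":-0.25,"dz":0,"wx":0,"wy":0,"wz":0},{"dx":0.4,"dy":-0.5,"dz":0,"wx":0,"wy":0,"wz":0},{"dx":0.6,"dy":-0.75,"dz":0,"wx":0,"wy":0,"wz":0},{"dx":0.8,"dy":-1,"dz":0,"wx":0,"wy":0,"wz":0},{"dx":0.8,"dy":-1,"dz":0,"wx":0,"wy":0,"wz":0}]}}

```text
time_s: 1.13
eef_pos: [0.4167, 0.3123, 0.2613]
eef_rot: [0.001, 0.229, 0.974, -0.001]
wrist_force: [-0.9, -0.6, -0.1]
opening: 0.996
grasp_force: 0.0
```

>>> {"api": "servo_tool", "payload": {"steps": [{"dx":0.2,"dy":-0.25,"dz":0,"wx":0,"wy":0,"wz":0},{"dx":0.4,"dy":-0.5,"dz":0,"wx":0,"wy":0,"wz":0},{"dx":0.6,"dy":-0.75,"dz":0,"wx":0,"wy":0,"wz":0},{"dx":0.8,"dy":-1,"dz":0,"wx":0,"wy":0,"wz":0},{"dx":0.8,"dy":-1,"dz":0,"wx":0,"wy":0,"wz":0}]}}

```text
time_s: 1.55
eef_pos: [0.4964, 0.2125, 0.2613]
eef_rot: [0.001, 0.228, 0.974, -0.001]
wrist_force: [-0.7, -0.4, 0.2]
opening: 0.997
grasp_force: 0.0
```

>>> {"api": "servo_tool", "payload": {"steps": [{"dx":0.25,"dy":-0.3,"dz":0,"wx":0,"wy":0,"wz":0},{"dx":0.5,"dy":-0.6,"dz":0,"wx":0,"wy":0,"wz":0},{"dx":0.7,"dy":-0.85,"dz":0,"wx":0,"wy":0,"wz":0},{"dx":0.85,"dy":-1,"dz":0,"wx":0,"wy":0,"wz":0},{"dx":0.85,"dy":-1,"dz":0,"wx":0,"wy":0,"wz":0}], "jaw": 0.7}}

```text
time_s: 1.97
eef_pos: [0.5806, 0.1135, 0.2609]
eef_rot: [0.0, 0.228, 0.974, -0.0]
wrist_force: [-0.4, 0.3, 0.3]
opening: 0.704
grasp_force: 0.0
```

>>> {"api": "servo_tool", "payload": {"steps": [{"dx":0,"dy":-0.05,"dz":-0.2,"wx":0,"wy":0,"wz":0},{"dx":0,"dy":-0.05,"dz":-0.4,"wx":0,"wy":0,"wz":0},{"dx":0,"dy":-0.05,"dz":-0.6,"wx":0,"wy":0,"wz":0},{"dx":0,"dy":-0.05,"dz":-0.8,"wx":0,"wy":0,"wz":0},{"dx":0,"dy":-0.05,"dz":-0.8,"wx":0,"wy":0,"wz":0}]}}

```text
time_s: 2.38
eef_pos: [0.5751, 0.1124, 0.1767]
eef_rot: [-0.004, 0.226, 0.974, -0.001]
wrist_force: [-0.7, 0.5, -0.8]
opening: 0.7
grasp_force: 0.0
```

```bash
python3 - <<'E'
from h import *
w=cam('wrist'); s=cam('side'); z=np.hstack([cv2.resize(w['frame'],(480,360)),cv2.resize(s['frame'][85:195,220:318],None,fx=3.2,fy=3.2)[:352].repeat(1,0)[:, :313]] if 0 else [cv2.resize(w['frame'],(480,360)),cv2.resize(s['frame'][75:183,220:316],(320,360))])
cv2.imwrite('pics/pre.png',cv2.cvtColor(z,cv2.COLOR_RGB2BGR)); print(ctrl.get_obs()['eef_pos'])
for p in ((.5815,.107,.150),(.5815,.107,.121)): print(proj(w,p)*480/512)
E
```

```text
[0.57768902 0.11215206 0.18096716]
[233.58949825 216.25547698]
[234.17682949 201.34536018]
```

View pics/pre.png

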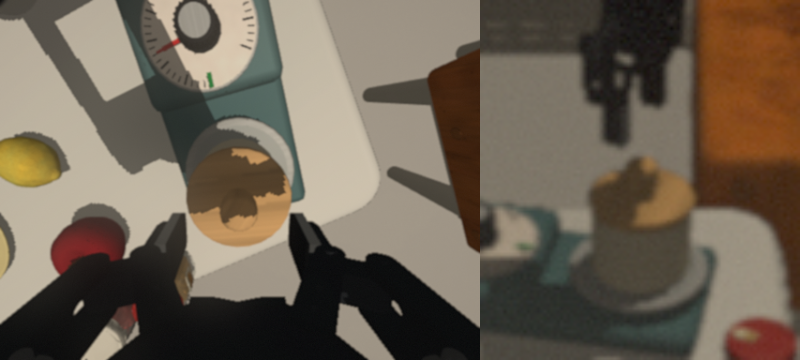

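The wrist view shows the lid knob at about (239,208), midway between the fingers. I check it again from the settled pose.

```bash
python3 - <<'E'
from h import *
w=cam('wrist'); o=ctrl.get_obs(); print(o['eef_pos'],w['vfov'],w['cx'],w['cy'])
h=cv2.cvtColor(w['frame'],cv2.COLOR_RGB2HSV); m=cv2.inRange(h,np.array((5,80,50)),np.array((25,255,255)))
k=np.zeros_like(m);k[150:270,195:318]=m[150:270,195:318]
t=cv2.convexHull(max(cv2.findContours(k,0,1)[0],key=cv2.contourArea)); print(cv2.boundingRect(t))
P=np.array([plane(w,u,v,.121)[:2] for u,v in t[:,0]],np.float32); print(cv2.minEnclosingCircle(P),cv2.fitEllipse(P))
print(plane(w,239/.9375,208/.9375,.151), proj(w,o['eef_pos']), proj(w,o['eef_pos']-[0,0,.03]))
E
```

```text
[0.57870997 0.11194822 0.18226263] 69.59694991324405 253.00221700523514 187.71085839900067
(199, 152, 110, 105)
((0.5811625719070435, 0.11097491532564163), 0.043756283819675446) ((0.5812504887580872, 0.11105161905288696), (0.08523863554000854, 0.08725311607122421), 67.73588562011719)
[0.58159353 0.11238405 0.151     ] [252.32440834 239.91765974] [252.46036742 219.28768726]
```

>>> {"api": "servo_tool", "payload": {"steps": [{"dx":0.02,"dy":-0.02,"dz":-0.15,"wx":0,"wy":0,"wz":0},{"dx":0.02,"dy":-0.02,"dz":-0.3,"wx":0,"wy":0,"wz":0},{"dx":0.02,"dy":-0.02,"dz":-0.45,"wx":0,"wy":0,"wz":0},{"dx":0.02,"dy":-0.02,"dz":-0.56,"wx":0,"wy":0,"wz":0},{"dx":0.02,"dy":-0.02,"dz":-0.56,"wx":0,"wy":0,"wz":0}]}}

```text
time_s: 2.95
eef_pos: [0.5798, 0.1093, 0.1242]
eef_rot: [-0.001, 0.226, 0.974, -0.0]
wrist_force: [-1.2, 0.4, -1.3]
opening: 0.7
grasp_force: 0.0
```

>>> {"api": "servo_tool", "payload": {"steps": [{"dx":0,"dy":0,"dz":0,"wx":0,"wy":0,"wz":0},{"dx":0,"dy":0,"dz":0,"wx":0,"wy":0,"wz":0},{"dx":0,"dy":0,"dz":0,"wx":0,"wy":0,"wz":0},{"dx":0,"dy":0,"dz":0,"wx":0,"wy":0,"wz":0},{"dx":0,"dy":0,"dz":0,"wx":0,"wy":0,"wz":0}], "jaw": 0.4}}

```text
time_s: 3.37
eef_pos: [0.5811, 0.1091, 0.1261]
eef_rot: [0.001, 0.226, 0.974, 0.0]
wrist_force: [0.8, 0.1, 0.5]
opening: 0.401
grasp_force: 0.0
```

>>> {"api": "servo_tool", "payload": {"steps": [{"dx":0,"dy":0,"dz":0,"wx":0,"wy":0,"wz":0},{"dx":0,"dy":0,"dz":0,"wx":0,"wy":0,"wz":0},{"dx":0,"dy":0,"dz":0,"wx":0,"wy":0,"wz":0},{"dx":0,"dy":0,"dz":0,"wx":0,"wy":0,"wz":0},{"dx":0,"dy":0,"dz":0,"wx":0,"wy":0,"wz":0}], "jaw": 0.2}}

```text
time_s: 3.78
eef_pos: [0.5809, 0.1091, 0.1255]
eef_rot: [0.0, 0.226, 0.974, 0.0]
wrist_force: [1.0, -0.7, 1.3]
opening: 0.301
grasp_force: 58.9
```

>>> {"api": "servo_tool", "payload": {"steps": [{"dx":0,"dy":0,"dz":0.02,"wx":0,"wy":0,"wz":0},{"dx":0,"dy":0,"dz":0.05,"wx":0,"wy":0,"wz":0},{"dx":0,"dy":0,"dz":0.1,"wx":0,"wy":0,"wz":0},{"dx":0,"dy":0,"dz":0.17,"wx":0,"wy":0,"wz":0},{"dx":0,"dy":0,"dz":0.25,"wx":0,"wy":0,"wz":0}], "jaw": 0.1}}

```text
time_s: 4.2
eef_pos: [0.5801, 0.1089, 0.1506]
eef_rot: [-0.001, 0.226, 0.974, -0.0]
wrist_force: [0.3, 0.0, -1.8]
opening: 0.296
grasp_force: 59.2
```

>>> {"api": "servo_tool", "payload": {"steps": [{"dx":0,"dy":0,"dz":0.15,"wx":0,"wy":0,"wz":0},{"dx":0,"dy":0,"dz":0.3,"wx":0,"wy":0,"wz":0},{"dx":0,"dy":0,"dz":0.5,"wx":0,"wy":0,"wz":0},{"dx":0,"dy":0,"dz":0.7,"wx":0,"wy":0,"wz":0},{"dx":0,"dy":0,"dz":0.8,"wx":0,"wy":0,"wz":0}]}}

```text
time_s: 4.62
eef_pos: [0.5817, 0.109, 0.2339]
eef_rot: [0.002, 0.226, 0.974, 0.0]
wrist_force: [1.1, -0.7, -0.1]
opening: 0.305
grasp_force: 59.2
```

```bash
python3 - <<'E'
from h import *
s=cam('side');t=cam('top');z=np.hstack([cv2.resize(s['frame'][45:195,180:320],(400,428)),cv2.resize(t['frame'][130:280,100:240],(400,428))])
cv2.imwrite('pics/lift.png',cv2.cvtColor(z,cv2.COLOR_RGB2BGR)); o=ctrl.get_obs();print(o['eef_pos'],o['q'],o['grasp_force'])
E
```

```text
[0.58201484 0.10901021 0.23324414] [-1.50636645e-02  2.13430367e-01  1.56457131e+00 -1.12957163e-04
  1.35862102e+00 -1.12904130e+00] 59.20239360071719
```

View pics/lift.png

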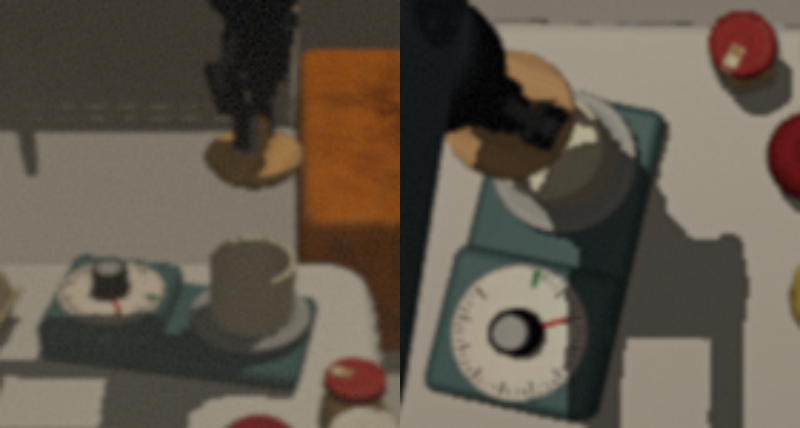

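The lid is held in the air and the pot stands open on the platform. In the top half, the pointer tip is at about (568,320) and the green mark at (537,279). Next I carry the lid to the plate.

>>> {"api": "servo_tool", "payload": {"steps": [{"dx":0,"dy":-0.08,"dz":0,"wx":0,"wy":0,"wz":0},{"dx":-0.05,"dy":-0.25,"dz":0,"wx":0,"wy":0,"wz":0},{"dx":-0.1,"dy":-0.5,"dz":0,"wx":0,"wy":0,"wz":0},{"dx":-0.15,"dy":-0.75,"dz":0,"wx":0,"wy":0,"wz":0},{"dx":-0.2,"dy":-1,"dz":0,"wx":0,"wy":0,"wz":0}]}}

```text
time_s: 5.13
eef_pos: [0.5591, 0.0079, 0.2282]
eef_rot: [-0.002, 0.226, 0.974, -0.0]
wrist_force: [0.2, 0.6, -0.5]
opening: 0.303
grasp_force: 59.2
```

>>> {"api": "servo_tool", "payload": {"steps": [{"dx":-0.04,"dy":-0.2,"dz":0,"wx":0,"wy":0,"wz":0},{"dx":-0.08,"dy":-0.4,"dz":0,"wx":0,"wy":0,"wz":0},{"dx":-0.12,"dy":-0.6,"dz":0,"wx":0,"wy":0,"wz":0},{"dx":-0.16,"dy":-0.8,"dz":0,"wx":0,"wy":0,"wz":0},{"dx":-0.2,"dy":-1,"dz":0,"wx":0,"wy":0,"wz":0}]}}

```text
time_s: 5.55
eef_pos: [0.5391, -0.0921, 0.2283]
eef_rot: [-0.002, 0.227, 0.974, 0.0]
wrist_force: [-0.3, -0.2, -0.4]
opening: 0.299
grasp_force: 59.2
```

>>> {"api": "servo_tool", "payload": {"steps": [{"dx":-0.04,"dy":-0.2,"dz":0,"wx":0,"wy":0,"wz":0},{"dx":-0.08,"dy":-0.4,"dz":0,"wx":0,"wy":0,"wz":0},{"dx":-0.12,"dy":-0.6,"dz":0,"wx":0,"wy":0,"wz":0},{"dx":-0.16,"dy":-0.8,"dz":0,"wx":0,"wy":0,"wz":0},{"dx":-0.2,"dy":-1,"dz":0,"wx":0,"wy":0,"wz":0}]}}

```text
time_s: 5.97
eef_pos: [0.519, -0.1919, 0.2283]
eef_rot: [-0.002, 0.227, 0.974, 0.0]
wrist_force: [0.2, 0.1, -1.3]
opening: 0.303
grasp_force: 59.2
```

>>> {"api": "servo_tool", "payload": {"steps": [{"dx":-0.04,"dy":-0.2,"dz":0,"wx":0,"wy":0,"wz":0},{"dx":-0.08,"dy":-0.4,"dz":0,"wx":0,"wy":0,"wz":0},{"dx":-0.12,"dy":-0.6,"dz":0,"wx":0,"wy":0,"wz":0},{"dx":-0.16,"dy":-0.78,"dz":0,"wx":0,"wy":0,"wz":0},{"dx":-0.17,"dy":-0.87,"dz":0,"wx":0,"wy":0,"wz":0}]}}

```text
time_s: 6.38
eef_pos: [0.5018, -0.2798, 0.2284]
eef_rot: [-0.002, 0.227, 0.974, 0.0]
wrist_force: [1.2, 0.4, -0.9]
opening: 0.296
grasp_force: 59.2
```

>>> {"api": "servo_tool", "payload": {"steps": [{"dx":0,"dy":0,"dz":-0.1,"wx":0,"wy":0,"wz":0},{"dx":0,"dy":0,"dz":-0.3,"wx":0,"wy":0,"wz":0},{"dx":0,"dy":0,"dz":-0.55,"wx":0,"wy":0,"wz":0},{"dx":0,"dy":0,"dz":-0.8,"wx":0,"wy":0,"wz":0},{"dx":0,"dy":0,"dz":-1,"wx":0,"wy":0,"wz":0}]}}

```text
time_s: 6.8
eef_pos: [0.5025, -0.2758, 0.1269]
eef_rot: [-0.002, 0.226, 0.974, 0.001]
wrist_force: [0.1, 0.0, -1.9]
opening: 0.298
grasp_force: 59.2
```

>>> {"api": "servo_tool", "payload": {"steps": [{"dx":0,"dy":0,"dz":-0.15,"wx":0,"wy":0,"wz":0},{"dx":0,"dy":0,"dz":-0.3,"wx":0,"wy":0,"wz":0},{"dx":0,"dy":0,"dz":-0.45,"wx":0,"wy":0,"wz":0},{"dx":0,"dy":0,"dz":-0.5,"wx":0,"wy":0,"wz":0},{"dx":0,"dy":0,"dz":-0.5,"wx":0,"wy":0,"wz":0}]}}

```text
time_s: 7.22
eef_pos: [0.5022, -0.2758, 0.0776]
eef_rot: [-0.002, 0.226, 0.974, 0.001]
wrist_force: [0.1, 0.6, -1.7]
opening: 0.3
grasp_force: 59.2
```

```bash
python3 - <<'E'
from h import *
s=cam('side');w=cam('wrist');z=np.hstack([cv2.resize(s['frame'][190:320,170:300],(400,400)),cv2.resize(w['frame'],(400,300)).repeat(1,0) if 0 else cv2.copyMakeBorder(cv2.resize(w['frame'],(400,300)),0,100,0,0,0)])
cv2.imwrite('pics/plate.png',cv2.cvtColor(z,cv2.COLOR_RGB2BGR)); o=ctrl.get_obs();print(o['eef_pos'],o['eef_rot'],o['wrist_force'],o['grasp_force'])
E
```

```text
[ 0.50365667 -0.27733921  0.08018   ] [-2.21670746e-04  2.26173951e-01  9.74086887e-01  1.79358280e-04] [ 0.05951498  0.44445118 -0.29223102] 59.2144190473482
```

View pics/plate.png

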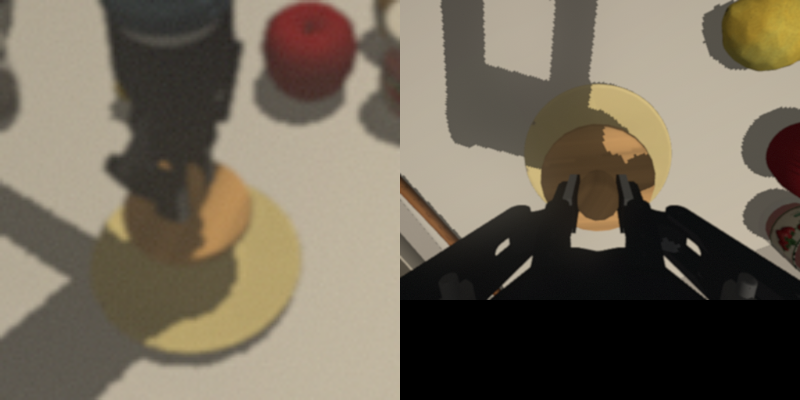

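The lid is held level over the plate. In the wrist half the plate centre is at about (600,155) and the lid at (598,177), as expected with the lid above it. Next I lower it.

>>> {"api": "servo_tool", "payload": {"steps": [{"dx":0,"dy":0,"dz":-0.1,"wx":0,"wy":0,"wz":0},{"dx":0,"dy":0,"dz":-0.2,"wx":0,"wy":0,"wz":0},{"dx":0,"dy":0,"dz":-0.3,"wx":0,"wy":0,"wz":0},{"dx":0,"dy":0,"dz":-0.4,"wx":0,"wy":0,"wz":0},{"dx":0,"dy":0,"dz":-0.42,"wx":0,"wy":0,"wz":0}]}}

```text
time_s: 7.73
eef_pos: [0.5023, -0.2769, 0.0357]
eef_rot: [-0.002, 0.227, 0.974, 0.001]
wrist_force: [0.1, -0.0, -1.0]
opening: 0.303
grasp_force: 59.2
```

>>> {"api": "servo_tool", "payload": {"steps": [{"dx":0,"dy":0,"dz":-0.01,"wx":0,"wy":0,"wz":0},{"dx":0,"dy":0,"dz":-0.02,"wx":0,"wy":0,"wz":0},{"dx":0,"dy":0,"dz":-0.03,"wx":0,"wy":0,"wz":0},{"dx":0,"dy":0,"dz":-0.04,"wx":0,"wy":0,"wz":0},{"dx":0,"dy":0,"dz":-0.04,"wx":0,"wy":0,"wz":0}]}}

```text
time_s: 8.15
eef_pos: [0.5038, -0.2781, 0.0345]
eef_rot: [0.0, 0.226, 0.974, -0.0]
wrist_force: [-0.6, -0.3, -1.0]
opening: 0.3
grasp_force: 59.2
```

>>> {"api": "servo_tool", "payload": {"steps": [{"dx":0,"dy":0,"dz":-0.005,"wx":0,"wy":0,"wz":0},{"dx":0,"dy":0,"dz":-0.01,"wx":0,"wy":0,"wz":0},{"dx":0,"dy":0,"dz":-0.01,"wx":0,"wy":0,"wz":0},{"dx":0,"dy":0,"dz":-0.01,"wx":0,"wy":0,"wz":0},{"dx":0,"dy":0,"dz":-0.01,"wx":0,"wy":0,"wz":0}]}}

```text
time_s: 8.57
eef_pos: [0.5038, -0.2781, 0.0337]
eef_rot: [0.0, 0.226, 0.974, -0.0]
wrist_force: [-1.7, 0.1, 3.6]
opening: 0.301
grasp_force: 59.6
```

>>> {"api": "servo_tool", "payload": {"steps": [{"dx":0,"dy":0,"dz":-0.005,"wx":0,"wy":0,"wz":0},{"dx":0,"dy":0,"dz":-0.01,"wx":0,"wy":0,"wz":0},{"dx":0,"dy":0,"dz":-0.01,"wx":0,"wy":0,"wz":0},{"dx":0,"dy":0,"dz":-0.01,"wx":0,"wy":0,"wz":0},{"dx":0,"dy":0,"dz":-0.01,"wx":0,"wy":0,"wz":0}]}}

```text
time_s: 8.98
eef_pos: [0.5038, -0.2781, 0.0336]
eef_rot: [0.0, 0.226, 0.974, -0.0]
wrist_force: [-4.5, 2.9, 10.7]
opening: 0.299
grasp_force: 60.6
```

Contact reads about 10 N upward, so the lid is resting on the plate. I release it.

>>> {"api": "servo_tool", "payload": {"steps": [{"dx":0,"dy":0,"dz":0,"wx":0,"wy":0,"wz":0},{"dx":0,"dy":0,"dz":0,"wx":0,"wy":0,"wz":0},{"dx":0,"dy":0,"dz":0,"wx":0,"wy":0,"wz":0},{"dx":0,"dy":0,"dz":0,"wx":0,"wy":0,"wz":0},{"dx":0,"dy":0,"dz":0,"wx":0,"wy":0,"wz":0}], "jaw": 0.7}}

```text
time_s: 9.4
eef_pos: [0.5035, -0.2778, 0.032]
eef_rot: [-0.0, 0.226, 0.974, 0.0]
wrist_force: [1.1, -0.3, 0.4]
opening: 0.701
grasp_force: 0.0
```

>>> {"api": "servo_tool", "payload": {"steps": [{"dx":0,"dy":0,"dz":0.05,"wx":0,"wy":0,"wz":0},{"dx":0,"dy":0,"dz":0.2,"wx":0,"wy":0,"wz":0},{"dx":0,"dy":0,"dz":0.4,"wx":0,"wy":0,"wz":0},{"dx":0,"dy":0,"dz":0.7,"wx":0,"wy":0,"wz":0},{"dx":0,"dy":0,"dz":1,"wx":0,"wy":0,"wz":0}]}}

```text
time_s: 9.82
eef_pos: [0.5029, -0.2773, 0.1328]
eef_rot: [-0.001, 0.226, 0.974, 0.001]
wrist_force: [1.0, -0.5, 1.1]
opening: 0.704
grasp_force: 0.0
```

>>> {"api": "servo_tool", "payload": {"steps": [{"dx":-0.05,"dy":0.2,"dz":0.2,"wx":0,"wy":0,"wz":0},{"dx":-0.1,"dy":0.4,"dz":0.4,"wx":0,"wy":0,"wz":0},{"dx":-0.15,"dy":0.6,"dz":0.6,"wx":0,"wy":0,"wz":0},{"dx":-0.15,"dy":0.8,"dz":0.8,"wx":0,"wy":0,"wz":0},{"dx":-0.15,"dy":1,"dz":0.9,"wx":0,"wy":0,"wz":0}]}}

```text
time_s: 10.23
eef_pos: [0.4892, -0.1777, 0.2254]
eef_rot: [0.002, 0.227, 0.974, -0.001]
wrist_force: [0.0, -1.0, 0.1]
opening: 0.699
grasp_force: 0.0
```

```bash
python3 - <<'E'
from h import *
s=cam('side');t=cam('top')
D=np.array([.4382,.1391])
cv2.imwrite('pics/open.png',cv2.cvtColor(np.hstack([cv2.resize(s['frame'][190:320,170:300],(400,400)),cv2.resize(t['frame'][200:290,100:190],(400,400),interpolation=cv2.INTER_CUBIC)]),cv2.COLOR_RGB2BGR))
h=cv2.cvtColor(t['frame'],cv2.COLOR_RGB2HSV)
def ang(m):
    k=np.zeros_like(m);k[215:278,105:178]=m[215:278,105:178]; v,u=np.nonzero(k)
    P=np.array([plane(t,a,b,.055)[:2]-D for a,b in zip(u,v)]); r=np.hypot(*P.T); P=P[(r<.05)&(r>.02)]
    return len(P),np.arctan2(*P.mean(0)[::-1]),np.hypot(*P.T).max()
print('red',ang(cv2.inRange(h,np.array((0,120,50)),np.array((10,255,255)))|cv2.inRange(h,np.array((168,120,50)),np.array((179,255,255)))))
print('green',ang(cv2.inRange(h,np.array((40,80,40)),np.array((80,255,255)))))
m=cv2.inRange(cv2.cvtColor(s['frame'],cv2.COLOR_RGB2HSV),np.array((5,90,50)),np.array((19,255,255)));k=np.zeros_like(m);k[240:310,190:280]=m[240:310,190:280]
q=cv2.convexHull(max(cv2.findContours(k,0,1)[0],key=cv2.contourArea));P=np.array([plane(s,a,b,.028)[:2] for a,b in q[:,0]],np.float32);print('lid',cv2.minEnclosingCircle(P))
o=ctrl.get_obs();print(o['time_s'],o['eef_pos'],o['q'])
E
```

```text
red (11, np.float64(-1.2953573361443071), np.float64(0.036836952818886506))
green (3, np.float64(-0.25342394030735127), np.float64(0.047112721007726135))
lid ((0.5028918385505676, -0.28124380111694336), 0.04681740701198578)
10.3333 [ 0.48971797 -0.17625574  0.22519423] [-5.74268011e-01  6.08468555e-02  1.75276839e+00  7.83280070e-04
  1.32354848e+00 -1.69098553e+00]
```

View pics/open.png

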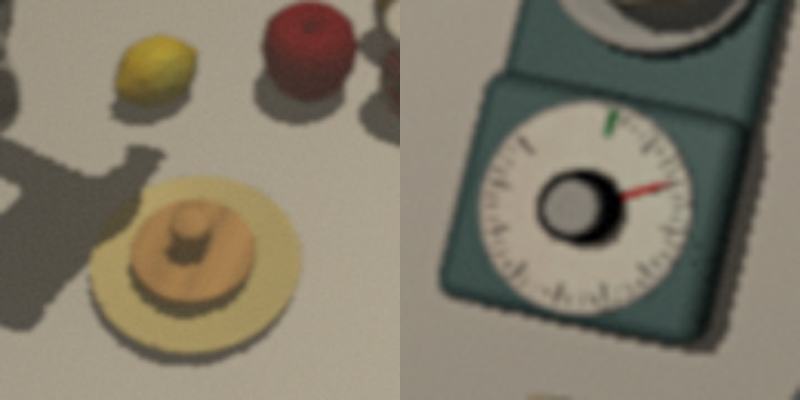

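The lid lies flat and knob up on the plate, and its measured centre is within about 4 mm of the plate's. In the right half the pointer tip is at (668,185), the green mark at (611,122) and the knob at (572,207). Next I move to the tare knob.

>>> {"api": "servo_tool", "payload": {"steps": [{"dx":-0.03,"dy":0.2,"dz":0,"wx":0,"wy":0,"wz":0},{"dx":-0.06,"dy":0.4,"dz":0,"wx":0,"wy":0,"wz":0},{"dx":-0.1,"dy":0.6,"dz":0,"wx":0,"wy":0,"wz":0},{"dx":-0.13,"dy":0.8,"dz":0,"wx":0,"wy":0,"wz":0},{"dx":-0.16,"dy":1,"dz":0,"wx":0,"wy":0,"wz":0}]}}

```text
time_s: 10.75
eef_pos: [0.4721, -0.0776, 0.2217]
eef_rot: [-0.0, 0.227, 0.974, -0.0]
wrist_force: [0.9, -0.1, 0.3]
opening: 0.702
grasp_force: 0.0
```

>>> {"api": "servo_tool", "payload": {"steps": [{"dx":-0.03,"dy":0.2,"dz":0,"wx":0,"wy":0,"wz":0},{"dx":-0.06,"dy":0.4,"dz":0,"wx":0,"wy":0,"wz":0},{"dx":-0.1,"dy":0.6,"dz":0,"wx":0,"wy":0,"wz":0},{"dx":-0.13,"dy":0.8,"dz":0,"wx":0,"wy":0,"wz":0},{"dx":-0.16,"dy":1,"dz":0,"wx":0,"wy":0,"wz":0}]}}

```text
time_s: 11.17
eef_pos: [0.4562, 0.0224, 0.2218]
eef_rot: [-0.0, 0.227, 0.974, -0.0]
wrist_force: [0.7, 0.4, -0.1]
opening: 0.702
grasp_force: 0.0
```

>>> {"api": "servo_tool", "payload": {"steps": [{"dx":-0.03,"dy":0.2,"dz":0,"wx":0,"wy":0,"wz":0},{"dx":-0.06,"dy":0.4,"dz":0,"wx":0,"wy":0,"wz":0},{"dx":-0.1,"dy":0.6,"dz":0,"wx":0,"wy":0,"wz":0},{"dx":-0.13,"dy":0.8,"dz":0,"wx":0,"wy":0,"wz":0},{"dx":-0.18,"dy":1,"dz":0,"wx":0,"wy":0,"wz":0}]}}

```text
time_s: 11.58
eef_pos: [0.4386, 0.1224, 0.2219]
eef_rot: [-0.0, 0.227, 0.974, -0.0]
wrist_force: [-0.2, 0.7, 0.6]
opening: 0.703
grasp_force: 0.0
```

>>> {"api": "servo_tool", "payload": {"steps": [{"dx":0,"dy":0.15,"dz":-0.1,"wx":0,"wy":0,"wz":0},{"dx":0,"dy":0.15,"dz":-0.35,"wx":0,"wy":0,"wz":0},{"dx":0,"dy":0.15,"dz":-0.65,"wx":0,"wy":0,"wz":0},{"dx":0,"dy":0.15,"dz":-0.9,"wx":0,"wy":0,"wz":0},{"dx":0,"dy":0.15,"dz":-1,"wx":0,"wy":0,"wz":0}]}}

```text
time_s: 12.0
eef_pos: [0.4361, 0.1366, 0.1186]
eef_rot: [-0.003, 0.226, 0.974, -0.001]
wrist_force: [-0.9, -0.2, -0.7]
opening: 0.7
grasp_force: 0.0
```

>>> {"api": "servo_tool", "payload": {"steps": [{"dx":0,"dy":0,"dz":0,"wx":0,"wy":0,"wz":0},{"dx":0,"dy":0,"dz":0,"wx":0,"wy":0,"wz":0},{"dx":0,"dy":0,"dz":0,"wx":0,"wy":0,"wz":0},{"dx":0,"dy":0,"dz":0,"wx":0,"wy":0,"wz":0},{"dx":0,"dy":0,"dz":0,"wx":0,"wy":0,"wz":0}]}}

```text
time_s: 12.42
eef_pos: [0.4398, 0.137, 0.1237]
eef_rot: [0.001, 0.226, 0.974, 0.0]
wrist_force: [-0.5, 0.2, -0.2]
opening: 0.698
grasp_force: 0.0
```

```bash
python3 - <<'E'
from h import *
t=cam('top');w=cam('wrist');o=ctrl.get_obs();D=np.array([.4382,.1391])
for u,v in((160.3,241.6),(147.5,227.45)):
    p=plane(t,u,v,.055)[:2]-D;print(np.arctan2(p[1],p[0]),np.hypot(*p))
print(o['eef_pos'],o['q'],proj(w,o['eef_pos']-[0,0,.04]),proj(w,[*D,.082]))
cv2.imwrite('pics/wk.png',cv2.cvtColor(w['frame'],cv2.COLOR_RGB2BGR))
E
```

```text
-1.331820806870847 0.04432767494079292
-0.2852175497450788 0.04424724099483223
[0.43930744 0.13704591 0.12325986] [ 4.35458572e-02  5.46424306e-02  1.98507714e+00 -2.80901906e-05
  1.09998645e+00 -1.07039006e+00] [251.85869261 211.19746555] [253.77228319 208.04078384]
```

View pics/wk.png

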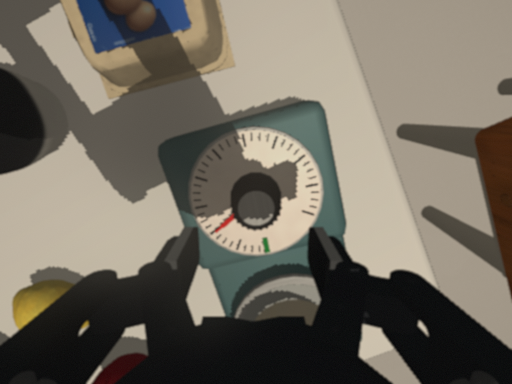

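The wrist view shows the knob top at (258,207), the red pointer tip at (217,231) and the green mark at (266,244). The top-view angles give a turn of 1.047 rad clockwise.

>>> {"api": "servo_tool", "payload": {"steps": [{"dx":-0.01,"dy":0.03,"dz":-0.15,"wx":0,"wy":0,"wz":0},{"dx":-0.01,"dy":0.03,"dz":-0.35,"wx":0,"wy":0,"wz":0},{"dx":-0.01,"dy":0.03,"dz":-0.55,"wx":0,"wy":0,"wz":0},{"dx":-0.01,"dy":0.03,"dz":-0.64,"wx":0,"wy":0,"wz":0},{"dx":-0.01,"dy":0.03,"dz":-0.64,"wx":0,"wy":0,"wz":0}]}}

```text
time_s: 12.93
eef_pos: [0.4359, 0.1399, 0.0566]
eef_rot: [-0.002, 0.226, 0.974, -0.001]
wrist_force: [-0.1, -0.6, -0.6]
opening: 0.703
grasp_force: 0.0
```

>>> {"api": "servo_tool", "payload": {"steps": [{"dx":0,"dy":0,"dz":0,"wx":0,"wy":0,"wz":0},{"dx":0,"dy":0,"dz":0,"wx":0,"wy":0,"wz":0},{"dx":0,"dy":0,"dz":0,"wx":0,"wy":0,"wz":0},{"dx":0,"dy":0,"dz":0,"wx":0,"wy":0,"wz":0},{"dx":0,"dy":0,"dz":0,"wx":0,"wy":0,"wz":0}], "jaw": 0.3}}

```text
time_s: 13.35
eef_pos: [0.4385, 0.1398, 0.0597]
eef_rot: [0.001, 0.226, 0.974, -0.0]
wrist_force: [-1.8, -1.3, 7.4]
opening: 0.39
grasp_force: 59.5
```

>>> {"api": "servo_tool", "payload": {"steps": [{"dx":0,"dy":0,"dz":0,"wx":0,"wy":0,"wz":0},{"dx":0,"dy":0,"dz":0,"wx":0,"wy":0,"wz":0},{"dx":0,"dy":0,"dz":0,"wx":0,"wy":0,"wz":0},{"dx":0,"dy":0,"dz":0,"wx":0,"wy":0,"wz":0},{"dx":0,"dy":0,"dz":0,"wx":0,"wy":0,"wz":0}], "jaw": 0.2}}

```text
time_s: 13.77
eef_pos: [0.4385, 0.1399, 0.0597]
eef_rot: [0.001, 0.226, 0.974, -0.0]
wrist_force: [-2.9, -1.7, 5.3]
opening: 0.388
grasp_force: 59.5
```

>>> {"api": "servo_tool", "payload": {"steps": [{"dx":0,"dy":0,"dz":0,"wx":0,"wy":0,"wz":-0.02},{"dx":0,"dy":0,"dz":0,"wx":0,"wy":0,"wz":-0.05},{"dx":0,"dy":0,"dz":0,"wx":0,"wy":0,"wz":-0.08},{"dx":0,"dy":0,"dz":0,"wx":0,"wy":0,"wz":-0.11},{"dx":0,"dy":0,"dz":0,"wx":0,"wy":0,"wz":-0.14}]}}

```text
time_s: 14.18
eef_pos: [0.4384, 0.1398, 0.0598]
eef_rot: [0.001, 0.435, 0.9, 0.0]
wrist_force: [-2.7, -2.5, 7.5]
opening: 0.386
grasp_force: 59.5
```

>>> {"api": "servo_tool", "payload": {"steps": [{"dx":0,"dy":0,"dz":0,"wx":0,"wy":0,"wz":-0.03},{"dx":0,"dy":0,"dz":0,"wx":0,"wy":0,"wz":-0.06},{"dx":0,"dy":0,"dz":0,"wx":0,"wy":0,"wz":-0.09},{"dx":0,"dy":0,"dz":0,"wx":0,"wy":0,"wz":-0.12},{"dx":0,"dy":0,"dz":0,"wx":0,"wy":0,"wz":-0.15}]}}

```text
time_s: 14.6
eef_pos: [0.4384, 0.1398, 0.0598]
eef_rot: [0.001, 0.633, 0.774, 0.0]
wrist_force: [-3.8, -3.1, 7.7]
opening: 0.389
grasp_force: 59.5
```

>>> {"api": "servo_tool", "payload": {"steps": [{"dx":0,"dy":0,"dz":0,"wx":0,"wy":0,"wz":-0.02},{"dx":0,"dy":0,"dz":0,"wx":0,"wy":0,"wz":-0.04},{"dx":0,"dy":0,"dz":0,"wx":0,"wy":0,"wz":-0.043},{"dx":0,"dy":0,"dz":0,"wx":0,"wy":0,"wz":-0.043},{"dx":0,"dy":0,"dz":0,"wx":0,"wy":0,"wz":-0.043}]}}

```text
time_s: 15.02
eef_pos: [0.4383, 0.1398, 0.0597]
eef_rot: [0.001, 0.683, 0.731, 0.0]
wrist_force: [-3.2, -3.4, 5.8]
opening: 0.388
grasp_force: 59.5
```

```bash
python3 - <<'E'
from h import *
w=cam('wrist');o=ctrl.get_obs();print(o['eef_pos'],o['wrist_force'],o['torque'])
cv2.imwrite('pics/turn.png',cv2.cvtColor(cv2.resize(w['frame'][100:340,100:420],None,fx=2.5,fy=2.5,interpolation=cv2.INTER_CUBIC),cv2.COLOR_RGB2BGR))
E
```

```text
[0.43833218 0.13978128 0.05972911] [-3.07542404 -3.7965149   6.97736249] [-0.38706114  0.54280962  0.00444475]
```

View pics/turn.png

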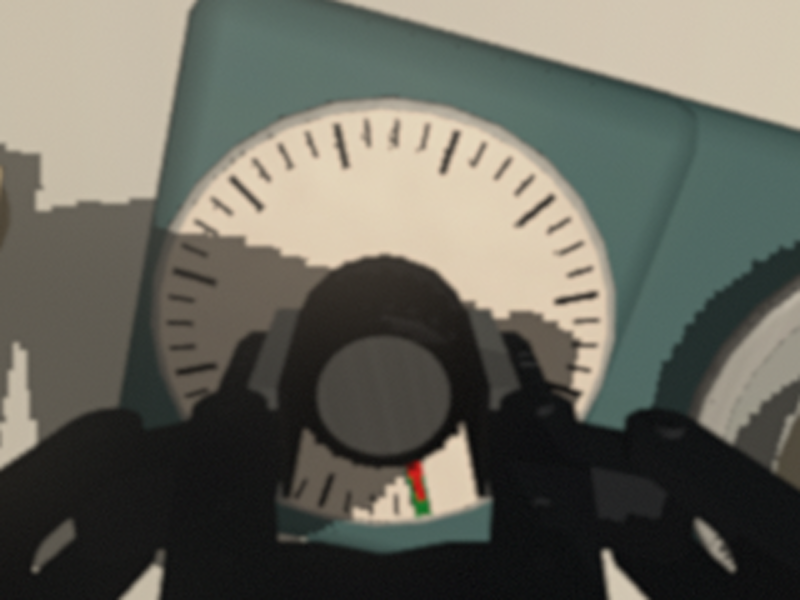

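The pointer tip at (418,498) lies over the green mark at (422,508), so they are aligned. I release the knob, lift clear and verify.

>>> {"api": "servo_tool", "payload": {"steps": [{"dx":0,"dy":0,"dz":0,"wx":0,"wy":0,"wz":0},{"dx":0,"dy":0,"dz":0,"wx":0,"wy":0,"wz":0},{"dx":0,"dy":0,"dz":0,"wx":0,"wy":0,"wz":0},{"dx":0,"dy":0,"dz":0,"wx":0,"wy":0,"wz":0},{"dx":0,"dy":0,"dz":0,"wx":0,"wy":0,"wz":0}], "jaw": 0.65}}

```text
time_s: 15.48
eef_pos: [0.4378, 0.1401, 0.0584]
eef_rot: [0.0, 0.683, 0.731, 0.0]
wrist_force: [0.5, 0.3, 0.0]
opening: 0.65
grasp_force: 0.0
```

>>> {"api": "servo_tool", "payload": {"steps": [{"dx":0,"dy":0,"dz":0.05,"wx":0,"wy":0,"wz":0},{"dx":0,"dy":0,"dz":0.2,"wx":0,"wy":0,"wz":0},{"dx":0,"dy":0,"dz":0.5,"wx":0,"wy":0,"wz":0},{"dx":0,"dy":0,"dz":0.8,"wx":0,"wy":0,"wz":0},{"dx":0,"dy":0,"dz":1,"wx":0,"wy":0,"wz":0}]}}

```text
time_s: 15.9
eef_pos: [0.4385, 0.1402, 0.1611]
eef_rot: [0.001, 0.683, 0.731, 0.001]
wrist_force: [1.3, -0.3, 1.0]
opening: 0.655
grasp_force: 0.0
```

>>> {"api": "servo_tool", "payload": {"steps": [{"dx":-0.1,"dy":-0.2,"dz":0.1,"wx":0,"wy":0,"wz":0},{"dx":-0.1,"dy":-0.4,"dz":0.2,"wx":0,"wy":0,"wz":0},{"dx":-0.1,"dy":-0.6,"dz":0.3,"wx":0,"wy":0,"wz":0},{"dx":-0.1,"dy":-0.8,"dz":0.4,"wx":0,"wy":0,"wz":0},{"dx":-0.1,"dy":-1,"dz":0.4,"wx":0,"wy":0,"wz":0}]}}

```text
time_s: 16.32
eef_pos: [0.4287, 0.0391, 0.2008]
eef_rot: [0.002, 0.683, 0.731, 0.001]
wrist_force: [0.9, 0.0, -0.7]
opening: 0.648
grasp_force: 0.0
```

>>> {"api": "servo_tool", "payload": {"steps": [{"dx":0,"dy":-0.2,"dz":0,"wx":0,"wy":0,"wz":0},{"dx":0,"dy":-0.4,"dz":0,"wx":0,"wy":0,"wz":0},{"dx":0,"dy":-0.5,"dz":0,"wx":0,"wy":0,"wz":0},{"dx":0,"dy":-0.5,"dz":0,"wx":0,"wy":0,"wz":0},{"dx":0,"dy":-0.5,"dz":0,"wx":0,"wy":0,"wz":0}]}}

```text
time_s: 16.73
eef_pos: [0.4276, -0.0098, 0.1983]
eef_rot: [-0.0, 0.683, 0.73, 0.0]
wrist_force: [-0.3, -0.7, -0.3]
opening: 0.652
grasp_force: 0.0
```

```bash
python3 - <<'E'
from h import *
t=cam('top');s=cam('side');o=ctrl.get_obs();print(o['time_s'],o['eef_pos'],o['wrist_force'])
a=cv2.resize(t['frame'][150:285,100:210],(440,540),interpolation=cv2.INTER_CUBIC)
b=cv2.copyMakeBorder(cv2.resize(s['frame'][110:310,180:320],(350,500)),0,40,0,0,0)
cv2.imwrite('pics/end.png',cv2.cvtColor(np.hstack([a,b]),cv2.COLOR_RGB2BGR))
E
```

```text
16.8333 [ 0.42751816 -0.00912823  0.19824385] [ 0.119003   -0.57358614 -0.25569696]
```

View pics/end.png

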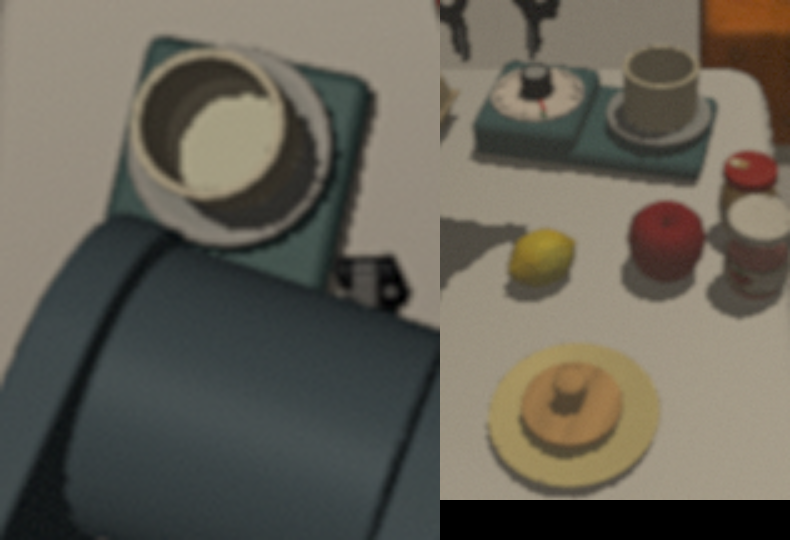

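The pot stands open on the platform, the lid lies on the plate and the bystanders have not moved, but the arm hides the dial from above. I move clear and measure the dial numerically.

>>> {"api": "servo_tool", "payload": {"steps": [{"dx":0,"dy":-0.2,"dz":0,"wx":0,"wy":0,"wz":0},{"dx":0,"dy":-0.4,"dz":0,"wx":0,"wy":0,"wz":0},{"dx":0,"dy":-0.6,"dz":0,"wx":0,"wy":0,"wz":0},{"dx":0,"dy":-0.8,"dz":0,"wx":0,"wy":0,"wz":0},{"dx":0,"dy":-1,"dz":0,"wx":0,"wy":0,"wz":0}]}}

```text
time_s: 17.25
eef_pos: [0.4277, -0.1096, 0.1983]
eef_rot: [-0.0, 0.682, 0.731, 0.0]
wrist_force: [0.6, 0.4, 0.9]
opening: 0.651
grasp_force: 0.0
```

>>> {"api": "servo_tool", "payload": {"steps": [{"dx":0,"dy":-0.2,"dz":0,"wx":0,"wy":0,"wz":0},{"dx":0,"dy":-0.4,"dz":0,"wx":0,"wy":0,"wz":0},{"dx":0,"dy":-0.6,"dz":0,"wx":0,"wy":0,"wz":0},{"dx":0,"dy":-0.6,"dz":0,"wx":0,"wy":0,"wz":0},{"dx":0,"dy":-0.6,"dz":0,"wx":0,"wy":0,"wz":0}]}}

```text
time_s: 17.67
eef_pos: [0.4278, -0.1696, 0.1981]
eef_rot: [-0.0, 0.683, 0.73, 0.0]
wrist_force: [-0.4, 1.2, -0.2]
opening: 0.65
grasp_force: 0.0
```

```bash
python3 - <<'E'
from h import *
D=np.array([.4382,.1391])
for n in('top','side'):
    F=np.mean([cam(n)['frame'] for _ in range(6)],0); t=cam(n)
    R=np.arange(.022,.051,.004)
    for r in R:
        A=np.arange(-2.2,-.1,.02)
        uv=np.array([proj(t,[*(D+r*np.array([np.cos(a),np.sin(a)])),.055]) for a in A],np.float32)
        S=cv2.remap(F.astype(np.float32),uv[None,:,0].copy(),uv[None,:,1].copy(),cv2.INTER_LINEAR)[0]
        red=np.clip(S[:,0]-S[:,1:].max(1)-28,0,None); gr=np.clip(S[:,1]-S[:,[0,2]].max(1)-8,0,None)
        print(n,round(r,3),*[(round(float((A*x).sum()/x.sum()),3),round(float(x.max()))) if x.sum()>0 else None for x in(red,gr)])
E
```

```text
top 0.022 (-1.301, 29) None
top 0.026 (-1.292, 43) None
top 0.03 (-1.285, 37) None
top 0.034 (-1.287, 40) None
top 0.038 (-1.288, 19) None
top 0.042 None None
top 0.046 None (-1.316, 11)
top 0.05 None (-1.305, 13)
side 0.022 None None
side 0.026 None None
side 0.03 None None
side 0.034 None None
side 0.038 None None
side 0.042 None None
side 0.046 None None
side 0.05 None None
```

The green mark (-1.31 rad) and the pointer (-1.29 rad) agree within about 1 mm at the tip radius, so I hand in.

```bash
python3 -c "
from h import *
print(workorder.hand_in())"
```

```text
the job is handed in; nothing more can be done
None
```

The job is handed in, though no verdict came back: the lid lies knob up about 4 mm from the plate's centre, the open pot still stands on the scale, and the zero mark is within about 1 mm of the pointer tip.

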